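# Feed a lidded pan into a slot oven with the push stick

## Robot

A 6-joint arm with a two-finger parallel gripper is mounted at the origin on the work surface. World frame = base frame: x ahead of the robot, y to its left, z up, the work surface at z = 0. Lengths are in m, angles in rad, forces in N, time in s.
With the tool pointing down it reaches from about 0.325 to 0.9 m from the base axis. Payload 6.1 kg.
Tool frame: the origin (TCP) lies midway between the tips of the shut fingers; the grasp point (between the pads) lies 19 mm behind it; z points along the fingers, y is the direction in which the jaws open and shut (so a half turn about z gives the same grasp; the last joint's range is limited). The gripper opens to 87 mm and grips with 3 to 60 N. Pads are 19 mm wide; open, the fingers measure 117 mm over their backs; the gripper's body (75 mm by 190 mm) begins 51 mm behind the grasp point.
Start: joints at [1.197, 0.22, 1.526, -0, 1.395, -0.126], TCP at [0.153, 0.606, 0.223] pointing down, gripper open.
Joint ranges: [-2.98, 2.98], [-0.91, 2.08], [0.09, 2.57], [-1.24, 4.39], [0.2, 2.65], [-2.68, 2.68]. Speed limits (rad/s): [2.57, 2.57, 3.01, 3.14, 3.14, 3.14].

## Interface

Orientations are given as a 3x3 rotation matrix whose columns are the frame's x, y, z axes.
In Python, from plant import robot gives the robot as it stands.
- The arm moves only by the shell command python3 -m inch 'ROWS' [FORCE]. ROWS is JSON, a list of rows, each a list of 3 entries, a list of its own where there are three numbers: the closure, from -1 (fully open) to 1 (shut), then the shift along the world's x, y, z in mm, then the turn about the world's z in degrees. A call has exactly 8 rows; each row shifts and turns the commanded pose from where the row before left it; what a row does not reach is not made up. A row lasts 1/12 s, in which the tool goes at most 41.7 mm and 7.16 degrees, less where a joint would pass 70% of its speed; a pose out of reach is approached as far as the arm can. A call with a gripper value outside its range is refused whole. The fingers move at their own pace and stop on an object; FORCE is the grip in N (left out, the last holds). Time passes only in rows, so rows that do not move let the fingers close, or fill a call up. It gives the time, the measured TCP pose, the force and the opening at its end, in the units of the state.
- robot.get_state(): the state, without advancing time (a new reading comes with each control period).
- robot.camera(name): name is "scene" or "top"; returns a dict with "pixels" (400x640x3 uint8, red, green, blue), "depth" (400x640 float32, m along the optical axis (not along the pixel's ray), 0 where there is no reading), "mtx" (3x3 intrinsics, pixels), "pose" (4x4, takes a point from camera to world coordinates). Camera axes: x right, y down, z forward; pixel columns grow to the right and rows downward; lengths in m; the calibration is good to about 2 mm. A picture is of the moment at which its call begins.
- robot.sign_off(): hands the job in, once; it reports no verdict.
Trained networks look in a picture, given as the dict that the camera call returned (one of the last four; its "shot" number tells which), for a name from the list of things; names that differ only in an ending like _2 or _b are one class to them, and where a whole thing is asked for, a point or a joint stands for the part that bears it (a point fixed in the world has none). Each returns a list of dicts, best first, with "p" (0 to 1); they miss things now and then, are a little off and sometimes report something else, mostly with a low value. They report only what shows in the picture. A call takes as long as a camera call. They do not tell look-alikes from the thing itself.
- robot.search_frame(picture, thing): "position" ([x, y, z] in m, in the coordinates of the camera as it stood for that picture, good to about 4 mm: the middle of the surface that is visible of it).
- robot.masks_of(picture, thing): "region" (400x640 bool, what is visible of it).
- robot.tip_of(picture, thing): "position" ([x, y, z] in m, in the coordinates of the camera as it stood for that picture, good to about 4 mm: a listed point, or the origin of a listed thing).
The state is a dict: "t": time; "q": joint angles; "qvel": joint speeds; "tau": joint torques, N m; "eef_pos": TCP position; "tcp_rot": TCP orientation; "contact_force": force on the tool from outside, world axes, zero at the start; "ft_torque": the same for the moment, N m; "opening": finger opening in m.
Only numpy, scipy, OpenCV 4.12 (cv2) and the standard library are available. Lean on these libraries where they do the work, as an engineer would, in place of code of your own. Each camera call takes 0.05 s, during which the arm holds its last target.

## Task

Take up the wooden push stick and, with its head behind the lidded aluminium pan, feed the pan off the landing shelf in under the oven's hinged flap until it is fully home and square against the stop rail inside and the flap has swung shut behind it. The pan is thin, so push gently and feel for the stop without ramming it, and keep the hand itself off the pan and outside the oven. Then draw the stick out and lay it back flat on the counter, as it was, clear of the oven, without disturbing the jar, bowl and brush.

Things in the scene. Friction and masses are not known exactly. Their poses are not given: they have to be found in the camera images.
- stick_grip (a point): Centre of the handle of the beech push stick, lying flat on the counter. x axis along the stick to its head, z up. Handle 120 mm long (60 each way), 24 wide, 40 high, underside 20 mm below this point; then a shaft 16 wide, 24 high to a cross head 60 wide, 24 high, 221 to 235 mm ahead of this point. The underside is one flat plane. 130 g, balancing about 65 mm ahead of this point.
- stick_head (a point): Middle of the flat front face of the stick's cross head, 235 mm ahead of stick_grip and 12 mm above the stick's underside; same axes.
- pan_center (a point): Centre of the lidded straight-sided aluminium pan, 25 mm above its underside. It starts on the landing shelf, x axis (long way) roughly into the oven. Walls 146 x 116 mm, rim 154 x 124 mm at 41 to 46 mm up, flat lid, 50 mm high in all, 0.3 to 0.6 kg. The stick's head goes under the rim against the middle of the rear end wall, 73 mm behind this point. Sliding friction 0.2 to 0.3.
- oven_mouth (a point): Middle of the mouth of the fixed countertop slot oven (380 mm wide, 420 deep, 262 high), on its deck, 75 mm above the counter. x axis straight in (the feeding direction), y to the left of that, z up. On the deck two bent rods, 15 mm high, guide the pan: 160 mm apart at their flared outer ends, 45 mm before this point, narrowing to 122 mm apart at 20 mm inside, then straight on.
- guard_lip (a point): Middle of the lower edge of the oven's hand guard, 33 mm before oven_mouth and 67 mm above the deck; same axes. The sheet-steel guard spans the 220 mm wide mouth; pan and stick pass under it.
- shelf_edge (a point): Middle of the outer edge of the landing shelf, a level continuation of the deck 210 mm wide and 10 mm thick; 200 mm before oven_mouth, same axes. Inside the oven, a stop rail (116 mm wide, 22 high, steel faced with silicone that gives about 1.5 mm at 10 N) lies across the deck, its front face 200 to 235 mm inside the mouth: it is set anew each time, unseen and unread, to be felt.
- flap (a joint): Sprung steel flap across the mouth, hinged at its top, 85 mm above the deck and 15 mm inside the mouth; 0 = hanging shut, positive = swung inwards (rad); it cannot swing outwards. Shut, its lower edge is 45 mm above the deck: the stick, kept lower, passes beneath freely. The pan lifts it to about 0.5 rad against a few N; it swings shut once the pan's rear rim is 25 mm past the hinge.
- garlic_jar: White ceramic jar with lid, 88 mm across, 118 high, loose; origin at the centre of its underside.
- glass_bowl: Glass bowl with cork bottom, 100 mm across, 50 high, loose; origin at the centre of its underside.
- brush: Black silicone brush, loose, lying; origin under its middle.
There are look-alikes about, which are no part of the job. What is meant by the part that bears pan_center is not blue, and is the larger of those in its own colour.

How it is judged:
On the way, in this order (a step that is already met when the one before it is completed fails the run):
1. the push stick is lifted off the counter (height (world z) of stick_grip above 0.06 m), for 0.2 s.
2. the stick pushes the pan in under the raised flap (contact force between stick and pan above 0.3 N and value of joint flap above 0.3 rad), for 0.1 s.
3. the pan is home and square against the stop rail, the flap shut behind it (horizontal distance between pan_center and stop_rail_c0 below 0.081 m and angle between the x axis of pan_center and the x axis of oven_mouth, either way round below 0.03 rad and value of joint flap below 0.08 rad), for 0.2 s.
At the end, for the whole second after the job is handed in: The pan's front wall is within 2 mm of the stop rail (12 mm thick) and square to the oven within 0.03 rad, the flap is shut (under 0.08 rad), and the push stick lies still, right way up and flat on the counter, touching no part of the oven (all of step 3 and height (world z) of stick_grip between 0.01 and 0.026 m and height (world z) of stick_head between 0.005 and 0.02 m and angle between stick_grip's own z axis and vertical below 0.1 rad and contact force between stick and oven below 0.1 N and linear speed of stick below 0.02 m/s).
It fails at once if the stick presses on the pan with more than 20 N (contact force between stick and pan above 20 N).
It fails at once if the hand touches the pan (contact force between any of the fingers, the arm and pan above 0.5 N).
It fails at once if the hand goes in past the oven's mouth (x of the grasp point in the frame of oven_mouth above 0 m and z of the grasp point in the frame of oven_mouth below 0.1 m).
It fails at once if the jar, bowl or brush is moved by more than 20 mm (distance of any of garlic_jar, glass_bowl, brush from where it was at the start of the episode above 0.02 m).
It also fails if it takes over 67 s, if anything falls off the work surface, if the arm or the gripper's body presses on something with over 40 N, if the wrist force passes 120 N, or if a joint passes its speed limit or range.

## Working session

There is one attempt and no reset: what is moved stays moved. The work goes in short steps, Python scripts to look and compute and a shell command to move; the robot and the scene stay as the last step left them, time stands still between calls to the robot, and variables do not carry over. Pictures are saved under pics/ and viewed, and the job is handed in when it is done.

```bash
ls; mkdir -p pics
python3 - <<'E'
from plant import robot
import cv2
for n in ["scene","top"]:
    c=robot.camera(n); cv2.imwrite(f"pics/{n}0.png",c["pixels"][:,:,::-1]); print(n,c["pose"].round(3).tolist(),c["mtx"].round(1).tolist())
    for th in ["stick_grip","stick_head","pan_center","oven_mouth","guard_lip","shelf_edge","garlic_jar","glass_bowl","brush"]:
        for r in robot.tip_of(c,th)[:4]:
            p=c["pose"]@[*r["position"],1]; print(th,p[:3].round(3),round(r["p"],2))
s=robot.get_state();print(s)
E
```

```text
pics
scene [[-0.738, 0.362, -0.57, 0.924], [0.675, 0.418, -0.609, 0.672], [0.018, -0.833, -0.552, 0.551], [0.0, 0.0, 0.0, 1.0]] [[362.1, 0.0, 322.7], [0.0, 362.1, 201.5], [0.0, 0.0, 1.0]]
stick_grip [0.45  0.338 0.019] 0.83
stick_grip [0.681 0.375 0.013] 0.61
stick_head [0.68  0.374 0.009] 0.63
pan_center [0.319 0.182 0.02 ] 0.76
pan_center [0.535 0.051 0.104] 0.7
pan_center [0.226 0.366 0.029] 0.65
oven_mouth [ 0.525 -0.075  0.077] 0.73
shelf_edge [0.546 0.131 0.077] 0.69
garlic_jar [0.574 0.536 0.004] 0.78
glass_bowl [0.756 0.056 0.003] 0.79
glass_bowl [ 0.752  0.263 -0.002] 0.7
glass_bowl [ 0.532 -0.037  0.139] 0.25
brush [0.45  0.337 0.019] 0.71
brush [ 0.751  0.261 -0.003] 0.64
top [[-0.026, -0.999, 0.035, 0.447], [-1.0, 0.026, -0.013, 0.216], [0.012, -0.036, -0.999, 1.141], [0.0, 0.0, 0.0, 1.0]] [[460.5, 0.0, 320.5], [0.0, 460.5, 205.6], [0.0, 0.0, 1.0]]
stick_grip [0.449 0.337 0.017] 0.63
stick_head [0.671 0.373 0.008] 0.6
pan_center [0.226 0.369 0.022] 0.94
pan_center [0.531 0.049 0.104] 0.79
pan_center [0.321 0.18  0.018] 0.78
oven_mouth [ 0.53  -0.073  0.079] 0.91
guard_lip
[... 261 characters left out ...]
        1.39470215e+00, -1.26092984e-01]), 'qvel': array([ 1.14842093e-05,  3.94214710e-04, -1.35531884e-03, -1.31277000e-03,
        1.08172048e-03,  1.96581734e-03]), 'tau': array([-1.95165658e-04, -4.94570410e+01, -3.87722933e+01,  7.00066192e-02,
        4.67430381e-02, -4.28364228e-05]), 'eef_pos': array([0.15329785, 0.60589625, 0.22254479]), 'tcp_rot': array([[-9.69454578e-01,  2.45270914e-01,  1.78145970e-05],
       [ 2.45270914e-01,  9.69454578e-01, -6.16654335e-06],
       [-1.87829163e-05, -1.60878118e-06, -1.00000000e+00]]), 'contact_force': array([-0.34487196, -0.00682182, -0.59057656]), 'ft_torque': array([ 0.00515454, -0.00752684, -0.00906663]), 'opening': 0.08755603665954899}
```

View pics/scene0.png

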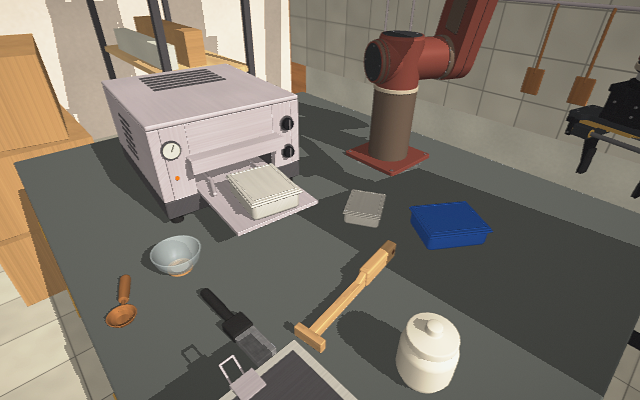

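View pics/top0.png

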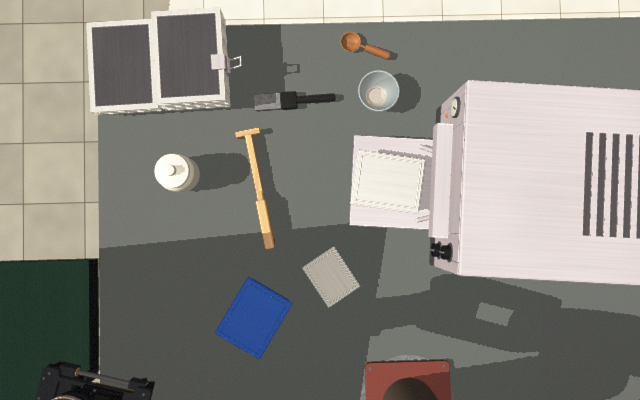

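The pictures show three pans. The blue one is at top (253,317), the small white one at (330,277), and the large white one on the shelf at (388,181). The one on the shelf fits, since it isn't blue and is the larger of the two white ones. The stick runs from (267,247) to (247,131) in the top view. I'll confirm with a crop and measure.

```bash
cat > h.py <<'E'
from plant import robot
import numpy as np, cv2
def cloud(c):
    d=c["depth"]; v,u=np.mgrid[:400,:640]; K=c["mtx"]
    P=np.stack([(u-K[0,2])/K[0,0]*d,(v-K[1,2])/K[1,1]*d,d],-1)
    return P@c["pose"][:3,:3].T+c["pose"][:3,3]
def rect(pts):
    r=cv2.minAreaRect(pts[:,:2].astype(np.float32)*1000); return r
def save(c,name,box=None,s=1):
    im=c["pixels"][:,:,::-1]
    if box: x0,y0,x1,y1=box; im=im[y0:y1,x0:x1]
    cv2.imwrite("pics/"+name,cv2.resize(im,None,fx=s,fy=s,interpolation=cv2.INTER_CUBIC))
E
python3 - <<'E'
from h import *
c=robot.camera("top"); W=cloud(c); save(c,"pan_crop.png",(200,110,480,340),2.8)
v,u=np.mgrid[:400,:640]
def sel(x0,y0,x1,y1,za,zb): 
    m=(u>=x0)&(u<=x1)&(v>=y0)&(v<=y1)&(W[...,2]>za)&(W[...,2]<zb)&(c["depth"]>0); return W[m]
p=sel(345,140,430,220,.112,.14); print("pan",rect(p),len(p),np.median(p[:,2]))
for r in robot.masks_of(c,"pan_center"):
    q=W[r["region"]]; q=q[q[:,2]>0.02]; print("pan mask",r["p"],q.mean(0).round(3),rect(q))
p=sel(340,125,432,235,.065,.085); print("shelf",rect(p),np.median(p[:,2]),len(p))
p=sel(235,120,280,255,.008,.06); print("stick",rect(p),len(p))
h=p[p[:,2]>.032];print("handle",rect(h),np.median(h[:,2]),len(h)); h=p[(p[:,1]<0) | (p[:,0]>.655)]; print("head",rect(h),np.median(h[:,2]))
p=sel(430,70,639,290,.25,.4); print("oventop",rect(p),np.median(p[:,2]))
p=sel(428,110,470,245,.12,.24); print("guard?",rect(p),np.percentile(p[:,2],[1,50,99]))
c=robot.camera("scene"); W=cloud(c); save(c,"sc_crop.png",(150,120,340,240),4)
p=sel(195,150,320,235,.118,.135); print("pan sc",rect(p),np.median(p[:,2]))
p=sel(195,150,320,235,.068,.082); print("shelf sc",rect(p),np.median(p[:,2]))
p=sel(290,238,400,352,.008,.06); print("stick sc",rect(p)); h=p[p[:,2]>.032];print("handle",rect(h),np.median(h[:,2]))
E
```

```text
pan ((533.1904296875, 43.83249282836914), (168.9757537841797, 124.13642120361328), 80.37767791748047) 3812 0.12462517182596711
pan mask 0.9 [0.228 0.366 0.054] ((306.808837890625, 316.53814697265625), (124.00841522216797, 344.8746643066406), 58.09467697143555)
pan mask 0.89 [0.534 0.053 0.129] ((531.5722045898438, 92.58714294433594), (150.2106170654297, 258.4764099121094), 4.099949836730957)
pan mask 0.56 [0.317 0.182 0.041] ((346.4495849609375, 200.0625), (187.89402770996094, 92.29137420654297), 32.273826599121094)
shelf ((536.9434814453125, 36.33129119873047), (184.36065673828125, 210.36572265625), 85.31968688964844) 0.07475154443426901 3162
stick ((539.0759887695312, 360.1437072753906), (308.412109375, 59.64284896850586), 6.321749687194824) 1180
handle ((519.270751953125, 347.95379638671875), (267.2102966308594, 24.34422492980957), 9.77496337890625) 0.039380342318051875 521
head ((669.7154541015625, 371.74688720703125), (29.169090270996094, 64.7291030883789), 22.624631881713867) 0.02346043852490054
oventop ((514.1146240234375, -244.57733154296875), (349.5432434082031, 380.723388671875), 85.35640716552734) 0.26163796714386767
guard? ((539.802978515625, -56.07927703857422), (35.86199188232422, 300.9225769042969), 85.42366790771484) [0.13065792 0.17655126 0.23829128]
pan sc ((488.8831787109375, 26.685447692871094), (220.3330078125, 209.41183471679688), 80.80500030517578) 0.1266554709127458
shelf sc ((497.1861572265625, -12.279876708984375), (293.22247314453125, 305.38873291015625), 86.30249786376953) 0.07657228345155309
stick sc ((549.7523193359375, 353.3955078125), (287.2137756347656, 174.16403198242188), 38.61421585083008)
handle ((518.7022705078125, 392.40191650390625), (287.2593994140625, 73.644287109375), 38.775474548339844) 0.041111234645057615
```

View pics/pan_crop.png

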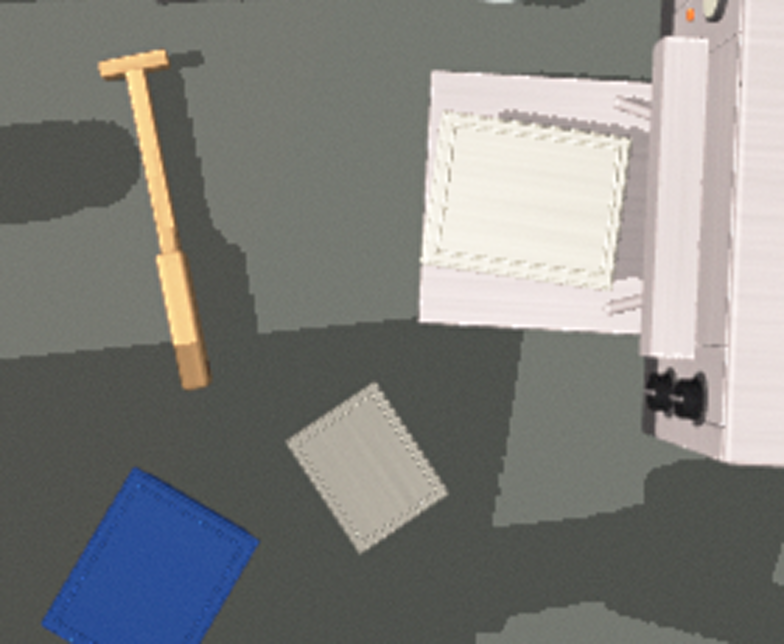

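View pics/sc_crop.png

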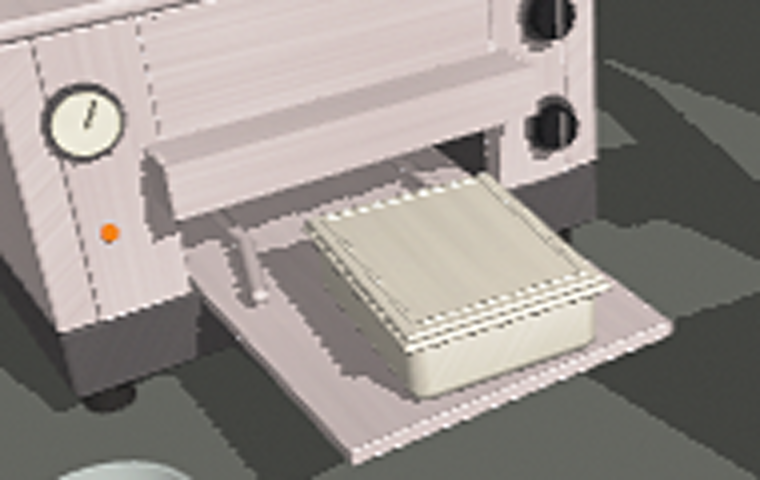

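The crop confirms it: the cream pan on the shelf is the larger of the two light ones, and it sits about 5° off the oven axis. Next I'll fit the stick, pan and oven precisely by projecting pixels onto planes of known height.

```bash
cat >> h.py <<'E'
def onplane(c,pts,z):
    K=c["mtx"];R=c["pose"][:3,:3];o=c["pose"][:3,3]
    pts=np.asarray(pts,float); d=np.c_[(pts[:,0]-K[0,2])/K[0,0],(pts[:,1]-K[1,2])/K[1,1],np.ones(len(pts))]@R.T
    return o+d*((z-o[2])/d[:,2])[:,None]
E
python3 - <<'E'
from h import *
c=robot.camera("top"); px=c["pixels"].astype(int); W=cloud(c); v,u=np.mgrid[:400,:640]
def fit(m,z,name):
    m=m.astype(np.uint8); n,l,st,_=cv2.connectedComponentsWithStats(m); k=1+np.argmax(st[1:,4]); m=(l==k)
    pts=np.c_[u[m],v[m]]; r=rect(onplane(c,pts,z)); print(name,[np.round(a,2).tolist() for a in r],m.sum()); return m
hsv=cv2.cvtColor(c["pixels"],cv2.COLOR_RGB2HSV)
box=lambda a,b,d,e:(u>=a)&(u<=d)&(v>=b)&(v<=e)
org=(hsv[...,1]>90)&box(230,120,285,255)
m=fit(org,.024,"stick all@.024"); 
pts=np.c_[u[m],v[m]]; P=onplane(c,pts,.024); 
P4=onplane(c,pts,.04)
# handle: wide part
ax=np.array([np.cos(np.radians(9.5)),np.sin(np.radians(9.5))])
s=P4[:,:2]@ax; H=P4[s<s.min()+.105]; print("handle fit",[np.round(a,1).tolist() for a in rect(H)], "s range",s.min(),(P[:,:2]@ax).max())
for a in np.arange(s.min(),s.max(),.02):
    q=P[(s>=a)&(s<a+.02)][:,:2]; t=q@[-ax[1],ax[0]]; print(round(a,3),q.mean(0).round(4),round(np.ptp(t)*1000,1))
pan=(W[...,2]>.116)&(W[...,2]<.135)&box(340,140,432,222); pan=cv2.morphologyEx(pan.astype(np.uint8),cv2.MORPH_OPEN,np.ones((3,3)))
fit(pan,.124,"pan")
sh=((W[...,2]>.068))&box(340,125,425,235); fit(sh,.075,"shelf")
e=[(x,np.where(sh[:,x])[0]) for x in range(360,425,8)]
a=onplane(c,[(x,y.min()-.5) for x,y in e],.075); b=onplane(c,[(x,y.max()+.5) for x,y in e],.075)
print("left",a[:,:2].round(4).tolist()); print("right",b[:,:2].round(4).tolist())
for q in(a,b): f=np.polyfit(q[:,1],q[:,0],1); print(f)
r=[(np.where(sh[y])[0].min()-.5,y) for y in range(142,222,8)]; q=onplane(c,r,.075);print("outer",q[:,:2].round(4).tolist(),np.polyfit(q[:,0],q[:,1],1))
E
```

```text
stick all@.024 [[534.72, 342.12], [295.0, 59.99], 13.48] 1176
handle fit [[439.5, 333.4], [104.8, 26.6], 10.0] s range 0.4361826043986993 0.7300499382843522
0.436 [0.3974 0.3274] 25.5
0.456 [0.4172 0.3305] 26.1
0.476 [0.4369 0.3345] 27.0
0.496 [0.4572 0.3378] 26.1
0.516 [0.4771 0.3416] 26.1
0.536 [0.4966 0.3447] 26.1
0.556 [0.5173 0.3474] 17.1
0.576 [0.5374 0.3506] 17.1
0.596 [0.5573 0.3544] 17.1
0.616 [0.5774 0.358 ] 17.7
0.636 [0.597  0.3614] 17.6
0.656 [0.6168 0.3648] 17.3
0.676 [0.6371 0.3682] 17.3
0.696 [0.6602 0.3716] 59.1
0.716 [0.6722 0.3749] 59.6
pan [[533.98, 51.91], [153.22, 123.32], 80.39] 3803
shelf [[537.01, 41.62], [178.9, 209.64], 85.32] 6681
left [[0.6485, 0.1053], [0.6458, 0.0867], [0.6453, 0.0681], [0.666, 0.0487], [0.6421, 0.0307], [0.6393, 0.0121], [0.6388, -0.0066], [0.636, -0.0252], [0.6356, -0.0439]]
right [[0.4367, 0.1115], [0.4362, 0.093], [0.4334, 0.0745], [0.4329, 0.056], [0.4324, 0.0374], [0.4296, 0.0189], [0.4291, 0.0003], [0.4263, -0.0182], [0.4258, -0.0367]]
[0.10721989 0.64086329]
[0.07635115 0.42851293]
outer [[0.6313, 0.121], [0.6127, 0.1239], [0.594, 0.1244], [0.5753, 0.1249], [0.5567, 0.1278], [0.5381, 0.1283], [0.5195, 0.1312], [0.5009, 0.1317], [0.4824, 0.1323], [0.4639, 0.1351]] [-0.07867476  0.17114075]
```

```bash
python3 -m inch '[[-1,[20,-17,0],2],[-1,[27,-24,-4],3],[-1,[27,-24,-6],3],[-1,[27,-24,-6],3],[-1,[27,-24,-6],3],[-1,[27,-24,-6],3],[-1,[27,-24,-6],3],[-1,[27,-24,-6],3]]' 40
```

```text
t: 1.87
eef_pos: [0.3634, 0.4197, 0.1825]
tcp_rot: [[-0.988, -0.156, 0.0], [-0.156, 0.988, 0.0], [-0.001, 0.0, -1.0]]
contact_force: [-0.1, 0.1, 0.2]
opening: 0.0874
```

```bash
python3 -m inch '[[-1,[27,-24,-6],1],[-1,[27,-24,-6],0],[-1,[22,-19,-8],0],[-1,[15,-13,-10],0],[-1,[8,-5,-10],0],[-1,[0,0,-10],0],[-1,[0,0,0],0],[-1,[0,0,0],0]]'
python3 - <<'E'
from h import *
s=robot.get_state();print(s["eef_pos"],s["tcp_rot"].round(4).tolist(),s["contact_force"])
c=robot.camera("scene");save(c,"pre.png",(220,180,480,380),3)
E
```

```text
t: 2.53
eef_pos: [0.4597, 0.3365, 0.1315]
tcp_rot: [[-0.985, -0.171, -0.002], [-0.171, 0.985, -0.001], [0.002, -0.0, -1.0]]
contact_force: [0.2, 0.3, 0.8]
opening: 0.0868
[0.45973555 0.33647347 0.13152162] [[-0.9852, -0.1712, -0.0023], [-0.1712, 0.9852, -0.0007], [0.0024, -0.0003, -1.0]] [0.21123034 0.32972799 0.80209183]
```

View pics/pre.png

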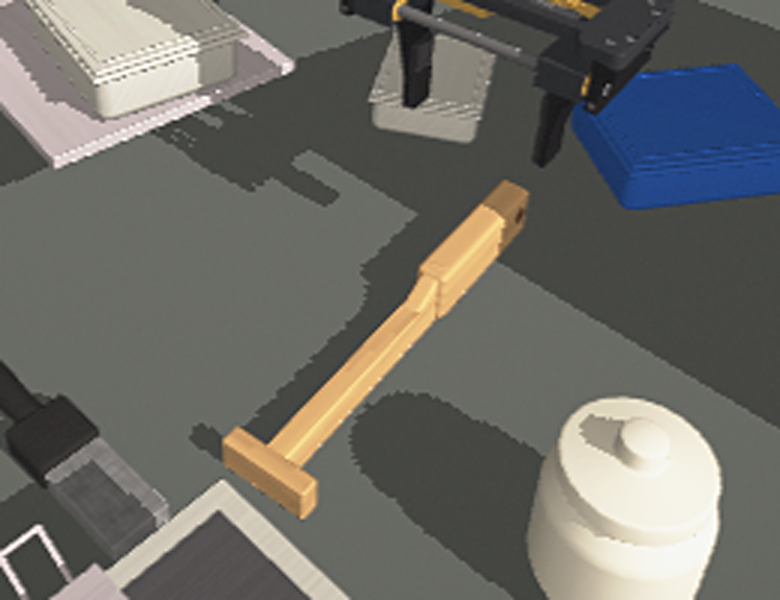

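```bash
python3 -m inch '[[-1,[1,1,-16],0],[-1,[0,0,-24],0],[-1,[0,0,-24],0],[-1,[0,0,-24],0],[-1,[0,0,-18],0],[-1,[0,0,-10],0],[-1,[0,0,-5],0],[-1,[0,0,0],0]]'
```

```text
t: 3.25
eef_pos: [0.4616, 0.3374, 0.0112]
tcp_rot: [[-0.985, -0.171, -0.001], [-0.171, 0.985, -0.0], [0.001, -0.0, -1.0]]
contact_force: [-0.3, -0.4, -0.9]
opening: 0.087
```

The crop shows the open jaws lined up over the handle, which is around (475,240) in the crop. Closing now.

```bash
python3 -m inch '[[-1,[0,0,-4],0],[-1,[0,0,0],0],[0.3,[0,0,0],0],[1,[0,0,0],0],[1,[0,0,0],0],[1,[0,0,0],0],[1,[0,0,0],0],[1,[0,0,0],0]]' 45; python3 -m inch '[[1,[0,0,0],0],[1,[0,0,0],0],[1,[0,0,2],0],[1,[0,0,6],0],[1,[0,0,10],0],[1,[0,0,16],0],[1,[0,0,16],0],[1,[0,0,16],0]]'
```

```text
t: 3.92
eef_pos: [0.4624, 0.3369, 0.0077]
tcp_rot: [[-0.985, -0.17, 0.0], [-0.17, 0.985, 0.0], [-0.0, 0.0, -1.0]]
contact_force: [0.4, 0.5, 0.1]
opening: 0.0548
t: 4.58
eef_pos: [0.4622, 0.3369, 0.0749]
tcp_rot: [[-0.985, -0.17, -0.0], [-0.17, 0.985, -0.0], [0.0, -0.0, -1.0]]
contact_force: [0.5, -0.2, -1.1]
opening: 0.0239
```

```bash
python3 -m inch '[[1,[0,0,14],0],[1,[0,0,10],0],[1,[0,0,4],0],[1,[0,0,0],0],[1,[0,0,0],0],[1,[0,0,0],0],[1,[0,0,0],0],[1,[0,0,0],0]]'
python3 - <<'E'
from h import *
s=robot.get_state();print(s["eef_pos"],s["contact_force"],s["ft_torque"],s["opening"])
c=robot.camera("scene");save(c,"lift.png",(200,100,480,380),2.1)
W=cloud(c);hsv=cv2.cvtColor(c["pixels"],cv2.COLOR_RGB2HSV); v,u=np.mgrid[:400,:640]
for t in("stick_grip","stick_head"):
    for r in robot.tip_of(c,t)[:2]:print(t,(c["pose"]@[*r["position"],1])[:3].round(3),r["p"])
m=(hsv[...,1]>80)&(hsv[...,0]<25)&(W[...,2]>.05)&(W[...,1]>.28)&(W[...,0]<.75)&(W[...,0]>.5)&(u>200)
P=W[m];print(m.sum())
for a in np.arange(.5,.7,.02):
    q=P[(P[:,0]>=a)&(P[:,0]<a+.02)]
    if len(q)>5: print(q.mean(0).round(4),np.percentile(q[:,2],[5,95]).round(4))
E
```

```text
t: 5.25
eef_pos: [0.4617, 0.3366, 0.1005]
tcp_rot: [[-0.985, -0.17, -0.002], [-0.17, 0.985, -0.001], [0.002, -0.001, -1.0]]
contact_force: [0.4, 0.3, -1.3]
opening: 0.0237
[0.4616936  0.33656908 0.10049209] [ 0.41597496  0.31204229 -1.3389777 ] [ 0.00914291  0.08333497 -0.03240757] 0.023697315716321273
stick_grip [0.448 0.337 0.1  ] 0.66
stick_grip [0.68  0.374 0.093] 0.54
stick_head [0.679 0.373 0.088] 0.6
3979
[0.5073 0.3326 0.4043] [0.1136 0.4796]
[0.5262 0.3213 0.3725] [0.0977 0.469 ]
[0.5499 0.3566 0.1002] [0.0856 0.1061]
[0.5697 0.3596 0.1005] [0.0867 0.1065]
[0.59   0.3634 0.1003] [0.086 0.106]
[0.6101 0.3671 0.1007] [0.0873 0.106 ]
[0.63   0.3705 0.1003] [0.0859 0.1061]
[0.6494 0.3735 0.1013] [0.0881 0.1061]
[0.6725 0.3829 0.1   ] [0.086 0.106]
[0.6819 0.3576 0.0955] [0.085  0.1052]
```

View pics/lift.png

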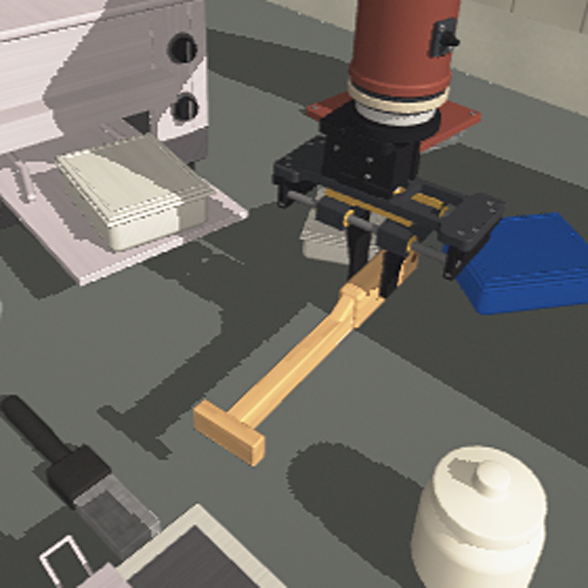

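The head is at (230,430) in the crop and the stick is level, but its underside is only about 19 mm below the TCP. The fingers closed late, so the grip is near the top of the handle. There is plenty of time, so I'll set it down and regrip deeper.

```bash
python3 -m inch '[[1,[0,0,-12],0],[1,[0,0,-20],0],[1,[0,0,-20],0],[1,[0,0,-15],0],[1,[0,0,-8],0],[1,[0,0,-4],0],[1,[0,0,-1],0],[1,[0,0,0],0]]'
```

```text
t: 6.07
eef_pos: [0.4625, 0.337, 0.0215]
tcp_rot: [[-0.985, -0.17, 0.0], [-0.17, 0.985, 0.0], [-0.0, 0.0, -1.0]]
contact_force: [0.3, 0.9, -0.7]
opening: 0.024
```

```bash
python3 -m inch '[[1,[0,0,-1],0],[1,[0,0,-1],0],[0,[0,0,0],0],[0,[0,0,0],0],[0,[0,0,0],0],[0,[0,0,-4],0],[0,[0,0,-6],0],[0,[0,0,-3],0]]'; python3 -m inch '[[0,[0,0,0],0],[1,[0,0,0],0],[1,[0,0,0],0],[1,[0,0,0],0],[1,[0,0,0],0],[1,[0,0,0],0],[1,[0,0,0],0],[1,[0,0,0],0]]' 50
```

```text
t: 6.73
eef_pos: [0.4618, 0.3366, 0.0055]
tcp_rot: [[-0.985, -0.17, -0.001], [-0.17, 0.985, -0.0], [0.001, -0.0, -1.0]]
contact_force: [-0.8, 0.2, -0.6]
opening: 0.0424
t: 7.4
eef_pos: [0.4625, 0.3371, 0.0068]
tcp_rot: [[-0.985, -0.17, 0.0], [-0.17, 0.985, 0.0], [-0.0, 0.0, -1.0]]
contact_force: [1.2, 1.3, 0.6]
opening: 0.0239
```

```bash
python3 -m inch '[[1,[0,0,6],0],[1,[0,0,14],0],[1,[2,2,18],0],[1,[8,6,20],0],[1,[10,8,20],-3],[1,[10,8,12],-6],[1,[10,8,4],-7],[1,[10,4,0],-7]]';python3 -m inch '[[1,[10,0,0],-7],[1,[10,0,0],-7],[1,[10,0,0],-7],[1,[10,0,0],-7],[1,[8,0,0],-7],[1,[4,0,0],-7],[1,[0,0,0],-7],[1,[0,0,0],-7]]'; python3 -m inch '[[1,[0,0,0],-7],[1,[0,0,0],-7],[1,[0,0,0],-7],[1,[0,0,0],-4],[1,[0,0,0],0],[1,[0,0,0],0],[1,[0,0,0],0],[1,[0,0,0],0]]'
python3 - <<'E'
from h import *
s=robot.get_state();print(s["eef_pos"],s["contact_force"],s["tcp_rot"].round(4).tolist())
c=robot.camera("top");save(c,"turn.png",(200,60,480,280),2.8)
px=c["pixels"]; hsv=cv2.cvtColor(px,cv2.COLOR_RGB2HSV); v,u=np.mgrid[:400,:640]; W=cloud(c)
m=(hsv[...,1]>90)&(hsv[...,0]<25)&(u>240)&(u<360)&(v>130)&(v<220)
P=W[m]; print(m.sum(),P.min(0),P.max(0)); np.save("m.npy",m)
for a in np.arange(.1,.4,.02):
    q=P[(P[:,1]>=a)&(P[:,1]<a+.02)]
    if len(q)>5: print(np.median(q,0).round(4),np.ptp(q[:,0]).round(4))
E
```

```text
t: 8.07
eef_pos: [0.5137, 0.3743, 0.1032]
tcp_rot: [[-0.972, 0.234, 0.003], [0.234, 0.972, 0.002], [-0.002, 0.003, -1.0]]
contact_force: [0.0, 0.3, -1.0]
opening: 0.0236
t: 8.73
eef_pos: [0.5643, 0.3726, 0.1005]
tcp_rot: [[-0.349, 0.937, -0.001], [0.937, 0.349, -0.0], [-0.0, -0.001, -1.0]]
contact_force: [0.1, -0.8, -1.9]
opening: 0.0236
t: 9.4
eef_pos: [0.5642, 0.3729, 0.1006]
tcp_rot: [[0.072, 0.997, -0.0], [0.997, -0.072, -0.0], [-0.0, -0.0, -1.0]]
contact_force: [0.0, 0.0, -1.6]
opening: 0.0237
[0.56423866 0.37288759 0.10058085] [ 0.02486285  0.01375322 -1.56621013] [[0.0716, 0.9974, -0.0001], [0.9974, -0.0716, -0.0], [-0.0, -0.0001, -1.0]]
2242 [ 0.44741904  0.14857244 -0.00314415] [0.58123997 0.3587622  1.14082303]
[0.5529 0.1569 0.1172] 0.0581
[0.5487 0.1659 0.1173] 0.0585
[0.5514 0.1905 0.1166] 0.0155
[0.5516 0.2126 0.1174] 0.1116
[0.5538 0.2306 0.1169] 0.016
[0.4666 0.2548 0.5139] 0.1101
[0.4792 0.2717 0.5332] 0.1128
[0.5173 0.2895 0.5188] 0.1127
[0.555  0.3079 0.5037] 0.064
[0.5482 0.3365 0.3427] 0.0245
[0.5429 0.3449 0.1948] 0.0549
```

View pics/turn.png

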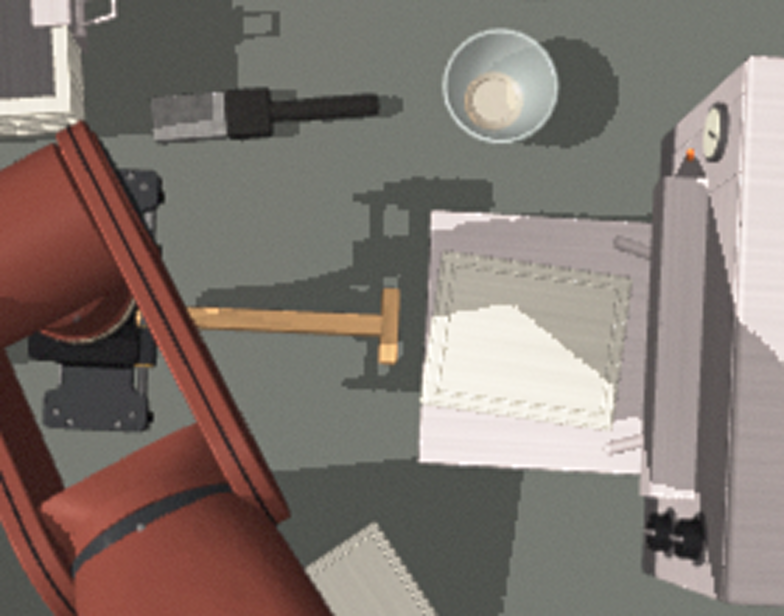

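```bash
cat > st.py <<'E'
from h import *
def stick(c,top,ymax=.27):
    hsv=cv2.cvtColor(c["pixels"],cv2.COLOR_RGB2HSV); v,u=np.mgrid[:400,:640]; W=cloud(c)
    m=(hsv[...,1]>90)&(hsv[...,0]<25)&(u>240)&(abs(W[...,2]-top)<.012)
    n,l,st,_=cv2.connectedComponentsWithStats(m.astype(np.uint8)); m=l==1+np.argmax(st[1:,4])
    P=onplane(c,np.c_[u[m],v[m]],top); y0=P[:,1].min()
    sh=P[(P[:,1]>y0+.03)&(P[:,1]<ymax)]; b=np.arange(y0+.03,ymax-.005,.005)
    mid=np.array([[x.mean(),(sh[(sh[:,1]>=a)&(sh[:,1]<a+.005)][:,0].min()+sh[(sh[:,1]>=a)&(sh[:,1]<a+.005)][:,0].max())/2] for a in b for x in [sh[(sh[:,1]>=a)&(sh[:,1]<a+.005)][:,1]] if len(x)>2])
    f=np.polyfit(mid[:,0],mid[:,1],1); hd=P[P[:,1]<y0+.008]
    print("head ymin",y0.round(4),"head mean x",((hd[:,0].min()+hd[:,0].max())/2).round(4),"shaft x at head",np.polyval(f,y0).round(4),"angle",np.degrees(np.arctan(f[0])).round(2),"topz",np.median(W[m][:,2]).round(4))
E
python3 - <<'E'
from st import *
for i in range(1): stick(robot.camera("top"),.117,.245)
E
```

```text
head ymin 0.1519 head mean x 0.5486 shaft x at head 0.5479 angle 4.22 topz 0.1172
```

```bash
python3 -m inch '[[1,[0,0,-4],-0.4],[1,[0,0,-6],0],[1,[0,0,-4],0],[1,[-0.3,-4,0],0],[1,[-0.4,-5,0],0],[1,[-0.4,-5,0],0],[1,[-0.2,-3,0],0],[1,[0,0,0],0]]';  python3 - <<'E'
from st import *
s=robot.get_state();print(s["eef_pos"],s["contact_force"],s["tcp_rot"].round(4).tolist())
c=robot.camera("top");stick(c,.103,.245);
c=robot.camera("scene");save(c,"near.png",(180,130,380,280),4)
E
```

```text
t: 10.17
eef_pos: [0.5632, 0.355, 0.0868]
tcp_rot: [[0.081, 0.997, 0.0], [0.997, -0.081, -0.0], [-0.0, 0.0, -1.0]]
contact_force: [0.1, -0.3, -2.0]
opening: 0.0234
[0.563235   0.35497851 0.08684308] [ 0.06030109 -0.29283615 -2.03185046] [[0.081, 0.9967, 0.0003], [0.9967, -0.081, -0.0001], [-0.0001, 0.0003, -1.0]]
head ymin 0.1352 head mean x 0.5462 shaft x at head 0.5451 angle 4.55 topz 0.1035
```

View pics/near.png

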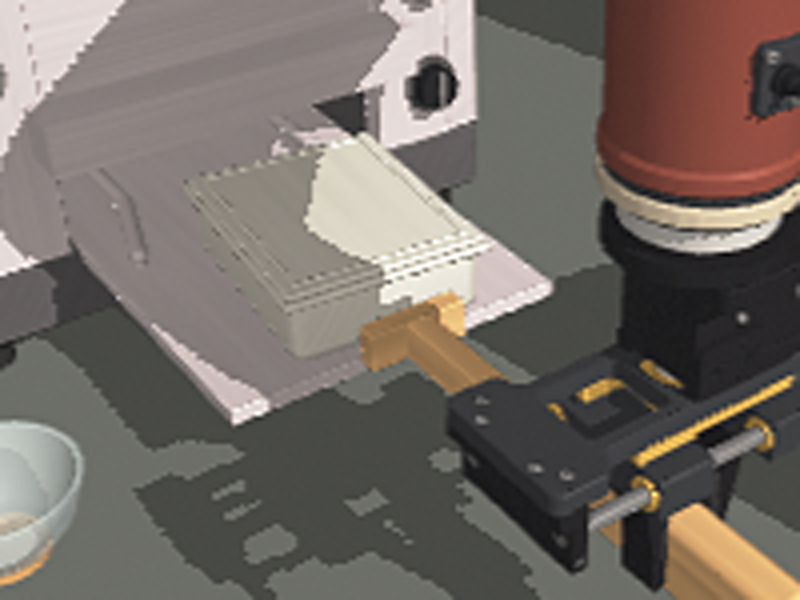

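The head at (410,330) in the crop is just behind the rear wall, below the rim and above the shelf. I'll begin a gentle push.

```bash
python3 -m inch '[[1,[-0.1,-1,0],0],[1,[-0.2,-2,0],0],[1,[-0.2,-2,0],0],[1,[-0.2,-2,0],0],[1,[-0.2,-3,0],0],[1,[-0.2,-3,0],0],[1,[-0.2,-3,0],0],[1,[-0.2,-3,0],0]]'; python3 -m inch '[[1,[-0.2,-3,0],0],[1,[-0.3,-4,0],0],[1,[-0.3,-4,0],0],[1,[-0.3,-4,0],0],[1,[-0.3,-4,0],0],[1,[-0.3,-4,0],0],[1,[-0.3,-4,0],0],[1,[-0.3,-4,0],0]]';  python3 - <<'E'
from st import *
c=robot.camera("top");stick(c,.103,.2);save(c,"p1.png",(280,80,480,260),3.3)
W=cloud(c); v,u=np.mgrid[:400,:640]
pan=(W[...,2]>.116)&(W[...,2]<.135)&(u>340)&(u<432)&(v>140)&(v<222)
print(rect(onplane(c,np.c_[u[pan],v[pan]],.124)))
E
```

```text
t: 10.93
eef_pos: [0.5614, 0.3368, 0.0866]
tcp_rot: [[0.08, 0.997, 0.0], [0.997, -0.08, 0.0], [0.0, -0.0, -1.0]]
contact_force: [-0.5, 0.5, 0.1]
opening: 0.0234
t: 11.6
eef_pos: [0.5592, 0.3055, 0.0866]
tcp_rot: [[0.08, 0.997, 0.0], [0.997, -0.08, -0.0], [0.0, 0.0, -1.0]]
contact_force: [0.1, 1.6, -1.2]
opening: 0.0237
head ymin 0.0877 head mean x 0.5427 shaft x at head 0.542 angle 4.1 topz 0.1032
((538.7394409179688, 23.421836853027344), (133.68569946289062, 123.35453796386719), 85.55189514160156)
```

View pics/p1.png

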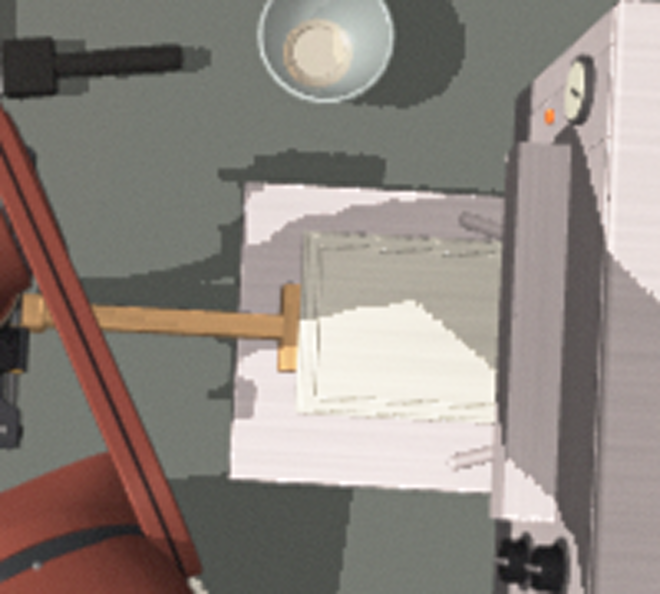

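The pan is now square (85.6° against the oven's 85.4°) with the head at (290,328) in contact. Continuing.

```bash
python3 -m inch '[[1,[-0.4,-5,0],0],[1,[-0.4,-5,0],0],[1,[-0.4,-5,0],0],[1,[-0.4,-5,0],0],[1,[-0.4,-5,0],0],[1,[-0.4,-5,0],0],[1,[-0.4,-5,0],0],[1,[-0.4,-5,0],0]]'
python3 - <<'E'
from plant import robot
s=robot.get_state();print(s["eef_pos"],s["contact_force"])
E
```

```text
t: 12.32
eef_pos: [0.5561, 0.2659, 0.0868]
tcp_rot: [[0.08, 0.997, 0.001], [0.997, -0.08, 0.001], [0.001, 0.001, -1.0]]
contact_force: [0.4, 6.0, -0.9]
opening: 0.0234
[0.55612837 0.265863   0.08675848] [ 0.44407827  6.03204804 -0.91176109]
```

```bash
python3 -m inch '[[1,[-0.3,-3,0],0],[1,[-0.2,-3,0],0],[1,[-0.3,-3,0],0],[1,[-0.2,-3,0],0],[1,[-0.2,-3,0],0],[1,[-0.2,-3,0],0],[1,[-0.3,-3,0],0],[1,[-0.2,-3,0],0]]'
```

```text
t: 12.98
eef_pos: [0.554, 0.2416, 0.0865]
tcp_rot: [[0.08, 0.997, -0.0], [0.997, -0.08, -0.0], [-0.0, -0.0, -1.0]]
contact_force: [0.5, 4.5, -1.1]
opening: 0.0237
```

```bash
python3 -m inch '[[1,[-0.3,-4,0],0],[1,[-0.3,-4,0],0],[1,[-0.4,-4,0],0],[1,[-0.3,-4,0],0],[1,[-0.3,-4,0],0],[1,[-0.3,-4,0],0],[1,[-0.3,-4,0],0],[1,[-0.3,-4,0],0]]'
python3 - <<'E'
from st import *
s=robot.get_state();print(s["eef_pos"],s["contact_force"])
c=robot.camera("top");stick(c,.103,.15);save(c,"p2.png",(280,80,480,260),3.3)
c=robot.camera("scene");save(c,"p2s.png",(150,100,350,250),3.5)
E
```

```text
t: 13.65
eef_pos: [0.5515, 0.2095, 0.0865]
tcp_rot: [[0.08, 0.997, -0.0], [0.997, -0.08, -0.0], [-0.0, -0.0, -1.0]]
contact_force: [0.2, 5.3, -1.1]
opening: 0.0234
[0.55150612 0.20947807 0.08651331] [ 0.19681361  5.31567978 -1.12691298]
head ymin -0.0097 head mean x 0.5335 shaft x at head 0.5318 angle 5.5 topz 0.103
```

View pics/p2.png

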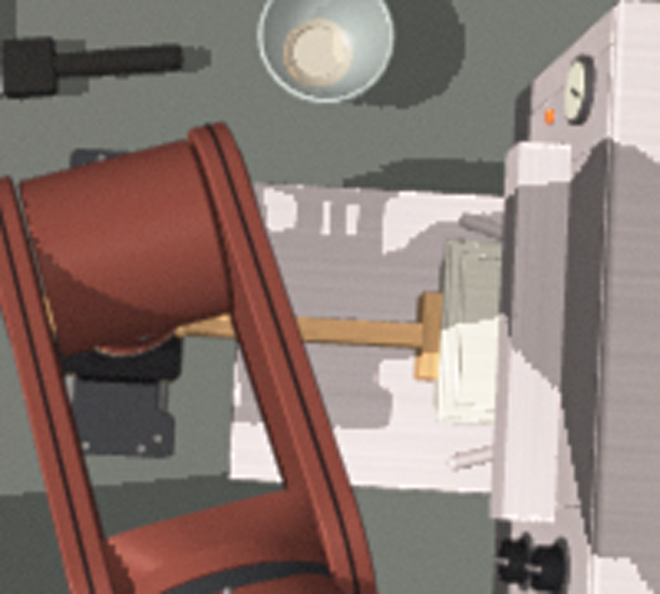

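View pics/p2s.png

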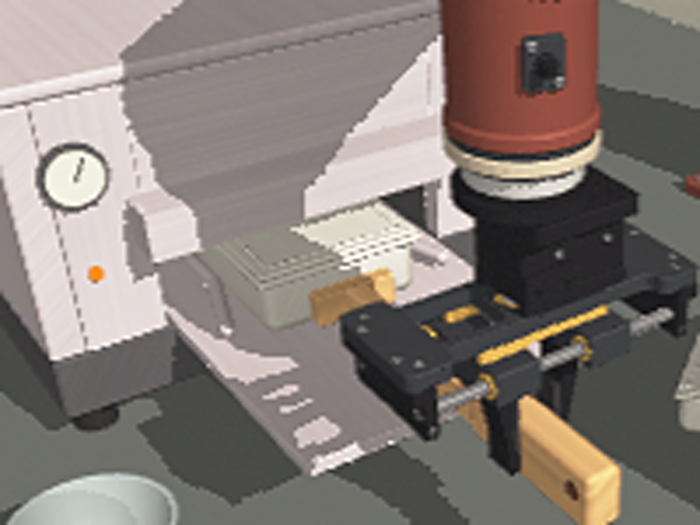

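The pan is straight in the guides with its rear rim at (450,330) in the top view crop, and the stick is centred with no slip. The push force is about 5 N.

```bash
python3 -m inch '[[1,[-0.4,-5,0],0],[1,[-0.4,-5,0],0],[1,[-0.4,-5,0],0],[1,[-0.4,-5,0],0],[1,[-0.4,-5,0],0],[1,[-0.4,-5,0],0],[1,[-0.4,-5,0],0],[1,[-0.4,-5,0],0]]'
```

```text
t: 14.42
eef_pos: [0.5483, 0.1694, 0.0865]
tcp_rot: [[0.08, 0.997, -0.0], [0.997, -0.08, 0.0], [0.0, -0.0, -1.0]]
contact_force: [0.1, 5.2, -0.6]
opening: 0.0237
```

```bash
python3 -m inch '[[1,[-0.4,-5,0],0],[1,[-0.4,-5,0],0],[1,[-0.4,-5,0],0],[1,[-0.4,-5,0],0],[1,[-0.4,-5,0],0],[1,[-0.4,-5,0],0],[1,[-0.4,-5,0],0],[1,[-0.4,-5,0],0]]'
```

```text
t: 15.08
eef_pos: [0.5451, 0.1294, 0.0865]
tcp_rot: [[0.08, 0.997, -0.0], [0.997, -0.08, 0.0], [-0.0, -0.0, -1.0]]
contact_force: [0.3, 5.1, -0.3]
opening: 0.0241
```

```bash
python3 -m inch '[[1,[-0.3,-4,0],0],[1,[-0.3,-4,0],0],[1,[-0.3,-4,0],0],[1,[-0.2,-3,0],0],[1,[-0.2,-3,0],0],[1,[-0.2,-2,0],0],[1,[-0.1,-1,0],0],[1,[-0.1,-1,0],0]]'
python3 - <<'E'
from st import *
c=robot.camera("scene");save(c,"p3s.png",(150,100,350,250),3.5)
E
```

```text
t: 15.75
eef_pos: [0.5435, 0.1074, 0.0865]
tcp_rot: [[0.08, 0.997, -0.0], [0.997, -0.08, -0.001], [-0.001, -0.0, -1.0]]
contact_force: [-0.0, 1.5, -1.2]
opening: 0.0238
```

View pics/p3s.png

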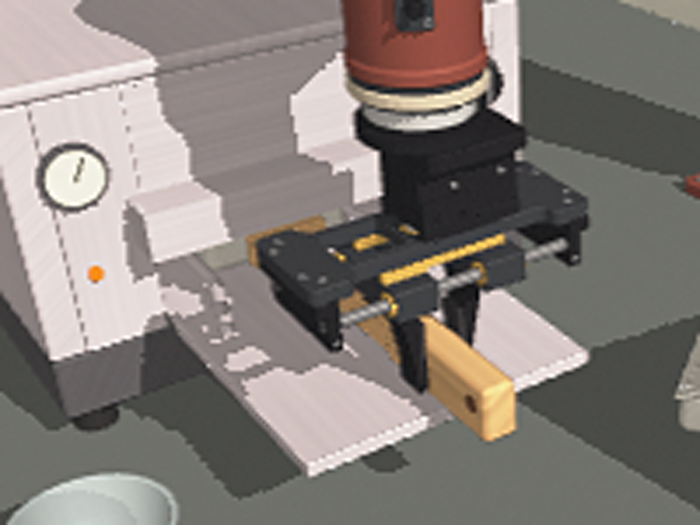

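The pan is inside, the hand is still clear of the guard, and the force has fallen to 1.5 N, which means the flap is past the rim. I'll creep forward to feel for the stop.

```bash
python3 -m inch '[[1,[-0.1,-1,0],0],[1,[-0.1,-1,0],0],[1,[-0.1,-1,0],0],[1,[-0.1,-1,0],0],[1,[-0.1,-1,0],0],[1,[-0.1,-1,0],0],[1,[-0.1,-1,0],0],[1,[-0.1,-1,0],0]]'; python3 -m inch '[[1,[0,-0.5,0],0],[1,[-0.1,-0.5,0],0],[1,[0,-0.5,0],0],[1,[-0.1,-0.5,0],0],[1,[0,-0.5,0],0],[1,[0,-0.5,0],0],[1,[0,-0.5,0],0],[1,[0,0,0],0]]'
```

```text
t: 16.47
eef_pos: [0.5427, 0.0998, 0.0866]
tcp_rot: [[0.08, 0.997, 0.0], [0.997, -0.08, -0.0], [-0.0, 0.0, -1.0]]
contact_force: [0.3, 2.0, -0.6]
opening: 0.0238
t: 17.13
eef_pos: [0.5425, 0.0963, 0.0865]
tcp_rot: [[0.08, 0.997, -0.0], [0.997, -0.08, -0.0], [-0.0, 0.0, -1.0]]
contact_force: [0.0, 1.4, -1.3]
opening: 0.024
```

```bash
python3 -m inch '[[1,[0,-0.3,0],0],[1,[0,-0.3,0],0],[1,[-0.1,-0.3,0],0],[1,[0,-0.3,0],0],[1,[0,-0.3,0],0],[1,[0,-0.3,0],0],[1,[-0.1,-0.2,0],0],[1,[0,0,0],0]]'
```

```text
t: 17.8
eef_pos: [0.5423, 0.0943, 0.0865]
tcp_rot: [[0.08, 0.997, -0.0], [0.997, -0.08, -0.0], [-0.0, 0.0, -1.0]]
contact_force: [-0.1, 0.7, -1.2]
opening: 0.0235
```

```bash
python3 -m inch '[[1,[0,-0.3,0],0],[1,[0,-0.3,0],0],[1,[-0.1,-0.3,0],0],[1,[0,-0.3,0],0],[1,[0,-0.3,0],0],[1,[0,-0.3,0],0],[1,[-0.1,-0.2,0],0],[1,[0,0,0],0]]'
```

```text
t: 18.47
eef_pos: [0.5423, 0.093, 0.0867]
tcp_rot: [[0.08, 0.997, 0.001], [0.997, -0.08, 0.001], [0.001, 0.0, -1.0]]
contact_force: [1.9, 5.4, -1.5]
opening: 0.0238
```

```bash
python3 -m inch '[[1,[0,-0.3,0],0],[1,[0,-0.3,0],0],[1,[-0.1,-0.3,0],0],[1,[0,-0.3,0],0],[1,[0,-0.3,0],0],[1,[0,-0.3,0],0],[1,[-0.1,-0.2,0],0],[1,[0,0,0],0]]'
```

```text
t: 19.13
eef_pos: [0.5423, 0.0923, 0.0869]
tcp_rot: [[0.08, 0.997, 0.001], [0.997, -0.08, 0.003], [0.003, 0.001, -1.0]]
contact_force: [1.4, 11.1, -0.8]
opening: 0.024
```

The force rose steadily to 11 N with about 1.2 mm of give per 10 N. The front wall is then about 202 mm in, so this fits the silicone-faced stop. I'll hold briefly and look.

```bash
python3 -m inch '[[1,[0,-0.2,0],0],[1,[0,-0.2,0],0],[1,[0,0,0],0],[1,[0,0,0],0],[1,[0,0,0],0],[1,[0,0,0],0],[1,[0,0,0],0],[1,[0,0,0],0]]'
python3 - <<'E'
from st import *
s=robot.get_state();print(s["eef_pos"],s["contact_force"],s["ft_torque"])
c=robot.camera("top");stick(c,.103,.06);save(c,"p4.png",(280,80,480,260),3.3)
c=robot.camera("scene");save(c,"p4s.png",(150,100,350,250),3.5)
E
```

```text
t: 19.8
eef_pos: [0.5423, 0.0921, 0.0869]
tcp_rot: [[0.08, 0.997, 0.001], [0.997, -0.08, 0.003], [0.003, 0.001, -1.0]]
contact_force: [1.1, 11.1, -1.7]
opening: 0.0236
[0.54231109 0.09210221 0.08690892] [ 1.11712236 11.06834305 -1.70799497] [ 1.71789889 -0.07956075 -0.09740794]Traceback (most recent call last):
  File "<stdin>", line 3, in <module>
  File "st.py", line 9, in stick
    f=np.polyfit(mid[:,0],mid[:,1],1); hd=P[P[:,1]<y0+.008]
                 ~~~^^^^^
IndexError: too many indices for array: array is 1-dimensional, but 2 were indexed
```

Steady at 11 N. Backing off slowly, straight out.

```bash
python3 -m inch '[[1,[0.1,1,0],0],[1,[0.1,1,0],0],[1,[0.1,2,0],0],[1,[0.2,3,0],0],[1,[0.4,5,0],0],[1,[0.6,8,0],0],[1,[0.8,10,0],0],[1,[0.8,10,0],0]]'; python3 -m inch '[[1,[0.8,10,0],0],[1,[0.8,10,0],0],[1,[0.8,10,0],0],[1,[0.8,10,0],0],[1,[0.8,10,0],0],[1,[0.8,10,0],0],[1,[0.8,10,0],0],[1,[0.8,10,0],0]]'; python3 -m inch '[[1,[0.8,10,0],0],[1,[0.8,10,0],0],[1,[0.8,10,0],0],[1,[0.8,10,0],0],[1,[0.8,10,0],0],[1,[0.4,5,0],0],[1,[0,0,0],0],[1,[0,0,0],0]]'
python3 - <<'E'
from st import *
c=robot.camera("top");save(c,"p5.png",(280,80,480,260),3.3);W=cloud(c)
c=robot.camera("scene");save(c,"p5s.png",(180,130,300,220),6)
E
```

```text
t: 20.52
eef_pos: [0.5451, 0.1308, 0.0865]
tcp_rot: [[0.08, 0.997, -0.0], [0.997, -0.08, -0.0], [-0.0, -0.0, -1.0]]
contact_force: [0.8, 0.7, -0.8]
opening: 0.0236
t: 21.18
eef_pos: [0.5515, 0.211, 0.0865]
tcp_rot: [[0.08, 0.997, 0.0], [0.997, -0.08, -0.0], [-0.0, 0.0, -1.0]]
contact_force: [1.3, 0.0, -1.8]
opening: 0.0238
t: 21.85
eef_pos: [0.5557, 0.2652, 0.0864]
tcp_rot: [[0.08, 0.997, -0.0], [0.997, -0.08, -0.0], [-0.0, -0.0, -1.0]]
contact_force: [0.5, 0.2, -1.2]
opening: 0.0237
```

View pics/p5s.png

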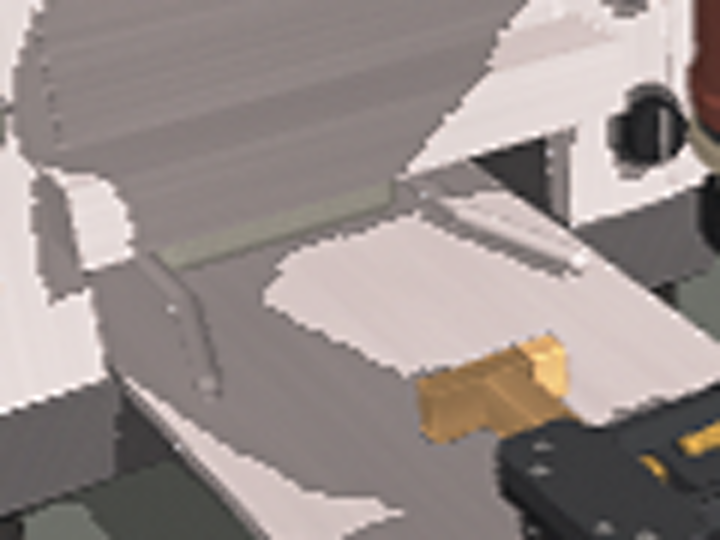

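View pics/p5.png

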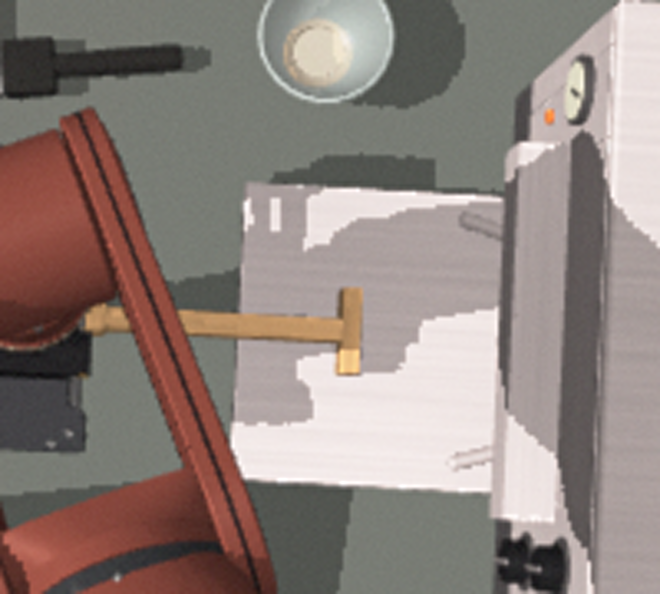

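The pan's rear wall shows under the guard, at crop (160–395, 185–265). I'll measure its position and squareness from depth.

Run:
```python
from h import *
c=robot.camera("scene"); W=cloud(c); hsv=cv2.cvtColor(c["pixels"],cv2.COLOR_RGB2HSV); v,u=np.mgrid[:400,:640]
f=np.array([-.0793,-.9969]);l=np.array([.9969,-.0793]);O=np.array([.5286,-.0711])
xo=(W[...,:2]-O)@f; yo=(W[...,:2]-O)@l
m=(u>200)&(u<250)&(v>155)&(v<178)&(xo>.03)&(xo<.09)&(W[...,2]>.082)&(W[...,2]<.115)&(abs(yo)<.056)
print(m.sum(),np.percentile(xo[m],[5,50,95]),np.percentile(yo[m],[0,100]),np.percentile(W[m][:,2],[0,100]))
y,x=yo[m],xo[m]
for _ in range(4):
    p=np.polyfit(y,x,1); r=x-np.polyval(p,y); k=abs(r)<max(2*r.std(),.001); y,x=y[k],x[k]
print(p,len(y),r.std())
for a in np.arange(-.06,.06,.02):
    k=(y>=a)&(y<a+.02); print(round(a,2),k.sum(),np.median(x[k]) if k.any() else None)
print("flap-ish xo at higher z:")
for z in np.arange(.08,.15,.005):
    k=(u>200)&(u<250)&(v>140)&(v<178)&(W[...,2]>z)&(W[...,2]<z+.005)&(abs(yo)<.05); print(z.round(3),k.sum(),np.percentile(xo[k],[10,50,90]).round(3) if k.any() else "")
for t in ("flap",): print([(r["p"],(c["pose"]@[*r["position"],1])[:3].round(3)) for r in robot.search_frame(c,t)][:3])
```

```text
154 [0.05371063 0.05597123 0.05829602] [-0.05107792  0.05563335] [0.0823783  0.09643701]
[0.002833  0.0557802] 137 0.0010611391329134778
-0.06 11 0.05663377543734993
-0.04 22 0.055827427440141464
-0.02 26 0.055402295550745814
0.0 27 0.055785428581728635
0.02 27 0.05609643139151107
0.04 24 0.055974859614148775
flap-ish xo at higher z:
0.08 43 [0.056 0.057 0.059]
0.085 58 [0.054 0.056 0.058]
0.09 56 [0.054 0.055 0.057]
0.095 3 [0.053 0.053 0.054]
0.1 0 
0.105 0 
0.11 0 
0.115 0 
0.12 0 
0.125 0 
0.13 0 
0.135 0 
0.14 12 [-0.033 -0.032 -0.03 ]
0.145 51 [-0.034 -0.033 -0.031]
[(0.53, array([0.752, 0.298, 0.017]))]
```

The rear wall is square to within 0.003 rad at x_o = 56 mm, which puts the front wall at the felt stop and the rear rim past the flap. Next I'll take the stick back out and return it.

```bash
python3 -m inch '[[1,[1,10,2],0],[1,[1,14,4],0],[1,[1,16,4],0],[1,[1,18,4],0],[1,[1,18,2],0],[1,[1,16,0],0],[1,[1,11,0],0],[1,[1,5,0],0]]'; python3 -m inch '[[1,[0,0,0],3],[1,[0,0,0],7],[1,[0,0,0],7],[1,[0,0,0],7],[1,[0,0,0],7],[1,[-4,0,0],7],[1,[-8,0,0],7],[1,[-10,0,0],7]]'; python3 -m inch '[[1,[-10,-2,0],7],[1,[-10,-4,0],7],[1,[-10,-5,0],7],[1,[-10,-5,0],7],[1,[-10,-5,0],7],[1,[-10,-5,0],7],[1,[-10,-5,0],7],[1,[-8,-3,0],3.4]]';python3 -m inch '[[1,[-2,-2,0],0],[1,[0,0,-10],0],[1,[0,0,-14],0],[1,[0,0,-14],0],[1,[0,0,-10],0],[1,[0,0,-5],0],[1,[0,0,0],0],[1,[0,0,0],0]]'
```

```text
t: 22.72
eef_pos: [0.5636, 0.3755, 0.1029]
tcp_rot: [[0.078, 0.997, 0.001], [0.997, -0.078, 0.001], [0.001, 0.001, -1.0]]
contact_force: [0.3, -0.5, -1.2]
opening: 0.024
t: 23.38
eef_pos: [0.542, 0.3727, 0.1024]
tcp_rot: [[-0.74, 0.673, -0.0], [0.673, 0.74, -0.0], [-0.0, -0.0, -1.0]]
contact_force: [0.1, 0.2, -0.3]
opening: 0.0235
t: 24.05
eef_pos: [0.463, 0.3384, 0.1024]
tcp_rot: [[-0.984, -0.176, -0.001], [-0.176, 0.984, -0.001], [0.001, -0.001, -1.0]]
contact_force: [-0.0, -0.1, -1.9]
opening: 0.0237
t: 24.72
eef_pos: [0.4619, 0.337, 0.0493]
tcp_rot: [[-0.986, -0.17, -0.0], [-0.17, 0.986, -0.0], [0.0, -0.0, -1.0]]
contact_force: [-0.1, -0.7, -0.6]
opening: 0.0239
```

```bash
python3 -m inch '[[1,[0,0,-8],0],[1,[0,0,-12],0],[1,[0,0,-10],0],[1,[0,0,-5],0],[1,[0,0,-3],0],[1,[0,0,-2],0],[1,[0,0,-1],0],[1,[0,0,0],0]]'; python3 -m inch '[[1,[0,0,-0.5],0],[1,[0,0,-0.5],0],[1,[0,0,-0.5],0],[1,[0,0,0],0],[1,[0,0,0],0],[1,[0,0,0],0],[1,[0,0,0],0],[1,[0,0,0],0]]'
```

```text
t: 25.38
eef_pos: [0.4619, 0.3371, 0.0085]
tcp_rot: [[-0.985, -0.17, 0.0], [-0.17, 0.985, 0.0], [-0.0, 0.0, -1.0]]
contact_force: [0.1, 0.2, -0.9]
opening: 0.0235
t: 26.05
eef_pos: [0.4618, 0.337, 0.0071]
tcp_rot: [[-0.985, -0.17, 0.0], [-0.17, 0.985, 0.0], [-0.0, 0.0, -1.0]]
contact_force: [1.0, 0.0, -1.8]
opening: 0.0238
```

```bash
python3 -m inch '[[1,[0,0,-0.5],0],[1,[0,0,-0.5],0],[1,[0,0,0],0],[0.4,[0,0,0],0],[0.3,[0,0,0],0],[0,[0,0,0],0],[0,[0,0,0],0],[-0.5,[0,0,0],0]]'; python3 -m inch '[[-1,[0,0,0],0],[-1,[0,0,0],0],[-1,[0,0,4],0],[-1,[0,0,10],0],[-1,[0,0,18],0],[-1,[0,0,25],0],[-1,[0,0,25],0],[-1,[0,0,25],0]]'; python3 -m inch '[[-1,[-16,14,15],0],[-1,[-25,22,6],0],[-1,[-25,22,6],0],[-1,[-25,22,6],0],[-1,[-25,22,6],0],[-1,[-25,22,0],0],[-1,[-10,9,0],0],[-1,[0,0,0],0]]'
python3 - <<'E'
from h import *
for n in("scene","top"):
    c=robot.camera(n);save(c,n+"_end.png")
    for th in ["stick_grip","stick_head","garlic_jar","glass_bowl","brush"]:
        r=robot.tip_of(c,th)
        if r: print(n,th,(c["pose"]@[*r[0]["position"],1])[:3].round(3),round(r[0]["p"],2))
print(robot.get_state()["t"])
W=cloud(c);v,u=np.mgrid[:400,:640];hsv=cv2.cvtColor(c["pixels"],cv2.COLOR_RGB2HSV)
m=(hsv[...,1]>90)&(u>230)&(u<285)&(v>120)&(v<255)&(abs(W[...,2]-.025)<.025);q=W[m]
for a,b in((.41,.48),(.52,.55),(.56,.59),(.6,.64),(.665,.678)):
    k=(q[:,0]>a)&(q[:,0]<b);print(a,np.median(q[k],0).round(4))
E
```

```text
t: 26.72
eef_pos: [0.4618, 0.337, 0.006]
tcp_rot: [[-0.985, -0.17, 0.0], [-0.17, 0.985, 0.0], [-0.0, 0.0, -1.0]]
contact_force: [-0.2, -0.2, -0.1]
opening: 0.0431
t: 27.38
eef_pos: [0.4618, 0.337, 0.115]
tcp_rot: [[-0.985, -0.17, 0.0], [-0.17, 0.985, 0.0], [-0.0, 0.0, -1.0]]
contact_force: [0.7, -0.4, -0.0]
opening: 0.0861
t: 28.05
eef_pos: [0.3086, 0.4719, 0.1531]
tcp_rot: [[-0.985, -0.174, 0.0], [-0.174, 0.985, 0.001], [-0.001, 0.001, -1.0]]
contact_force: [-0.1, 0.7, -0.0]
opening: 0.0871
scene stick_grip [0.452 0.336 0.02 ] 0.86
scene stick_head [0.682 0.372 0.011] 0.75
scene garlic_jar [0.574 0.536 0.001] 0.76
scene glass_bowl [0.753 0.057 0.004] 0.87
scene brush [0.75  0.261 0.001] 0.95
top stick_grip [0.449 0.333 0.019] 0.76
top stick_head [0.678 0.373 0.008] 0.56
top garlic_jar [0.571 0.537 0.002] 0.96
top glass_bowl [0.757 0.056 0.001] 0.88
top brush [ 0.745  0.259 -0.004] 0.65
28.65
0.41 [0.4457 0.3326 0.0393]
0.52 [0.5347 0.349  0.0246]
0.56 [0.575  0.3557 0.024 ]
0.6 [0.6194 0.3642 0.0233]
0.665 [0.6709 0.3701 0.0235]
```

View pics/scene_end.png

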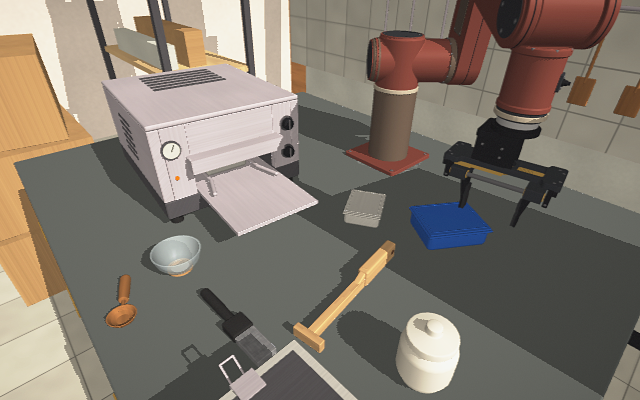

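View pics/top_end.png

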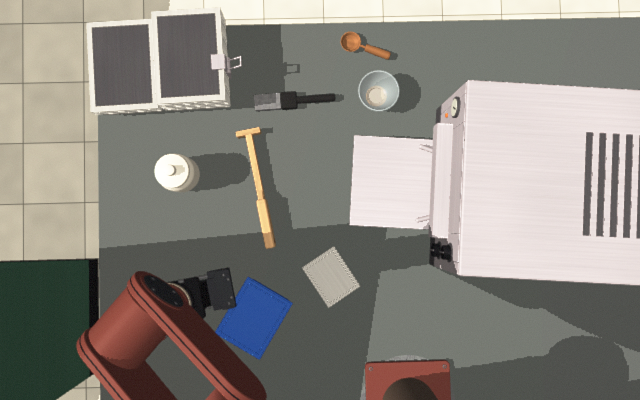

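The stick lies flat where it was, from (247,131) to (268,247) in the top view. The pan is inside, and the jar, bowl and brush haven't moved. Handing in.

Run:
```python
from plant import robot
print(robot.sign_off())
```

```text
the job is handed in; nothing more can be done
None
```

The pan is in the oven against the stop rail, the stick is back flat on the counter where it was, and the job was handed in at about 29 s of the 67 s. The hand-in gave no verdict.

- **Grasp:** My first grip closed late and sat too near the top of the handle. I set the stick down and gripped it again, deeper.
- **Push:** The stick's head went in under the rim, against the middle of the rear wall. It took about 5–6 N while the flap was lifted and 1–2 N after that. At the stop the force rose steadily to about 11 N, with the give expected of the silicone facing.
- **Pan:** After I drew the stick back, depth put the rear wall 56 mm inside the mouth, so the front wall is at about 202 mm. That matches where I felt the stop, and the pan is square to about 0.003 rad.
- **Flap:** I did not see it directly. I take it as shut because the rear rim is about 12 mm past the point where it swings closed, and the push force dropped there.
- **Stick:** It lies flat, with the handle top at 39 mm and the shaft top at 24 mm, within a few mm of its starting place and clear of the oven.
- **Jar, bowl and brush:** All three are where they started, to within the measuring error of about 4 mm.

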